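# Centre a measuring-stage carriage in its free play and clamp it

### The job

The carriage of the positioning stage has some free play before its drive dog resists. Take it by the grip block and wiggle it gently: slide it left along the bed until you feel firm resistance, then right until you feel the same, without shoving the drive along, and leave it standing midway between those two points. Then swing the clamp lever over, away from you, as far as it goes without disturbing the carriage, let go, and leave the other things on the table alone.

Things in the scene. Friction and masses are not known exactly. Their poses are not given: they have to be found in the camera images.
- bed: Stage's fixed aluminium bed, 140 mm (x) by 344 mm (y), 44 mm tall at its end plates; origin under its centre on the table. Its y is the slide line, +y left and -y right as seen from the robot; its x points away from the robot. Place and yaw vary. Hidden inside is the drive dog that ends the carriage's free play; forced with about 20 N the drive itself shifts, which spoils the check.
- carriage: Grey plate 120 (x) by 180 (y) mm, top 56 mm above table; origin at table level under its centre, axes as the bed's. Slides along y, even friction 2 N, stays where left. Free play 16 to 28 mm in all, unknown; starts anywhere in it. At either end resistance rises 4 N per mm. Feel 3 N or more beyond friction (push 6 to 8 N in all); over 14 N is rough. Find the middle to 2 mm.
- grip (a point): Point in the steel grip block standing on the carriage: block 16 mm thick along y, 40 mm along x, top 102 mm above the table; this point is on its centre line, 85 mm above the table (29 mm above the carriage plate). Pinch it from above with the fingers to either side along y.
- pivot (a point): Hinge of the clamp lever on the carriage, 64 mm above the table, 85 mm to the right (-y) of the grip block's centre. The hinge line runs along y between two small cheeks 16 mm tall (top 71 mm above the table), so the lever swings across the slide, along x.
- ball (a point): Centre of the black ball (18 mm diameter) at the end of the clamp lever, a 9 mm steel rod, 55 mm from the pivot. At the start the lever leans 0.6 rad from upright towards the robot; thrown, it leans 0.6 rad away from the robot. It can be pushed over with closed fingers.
- clamp (a joint): Clamp lever angle, rad: 0 open (leaning to the robot), 1.2 fully over (leaning away, against its stop). Stiff hinge, about 2 N at the ball, stays where it is left. The lever only marks the carriage as set: the carriage can still be pushed about afterwards.
- mug: White mug, 76 mm across, 85 mm tall, loose. Leave alone.
- ring_gauge: Steel ring, 52 mm across, 18 mm tall, lying near the bed on the robot's side, loose. Leave alone.
- gauge_block: Steel block 35 by 55 by 12 mm lying near the bed on the robot's side, loose. Leave alone.
- driver: Screwdriver with black handle lying behind the bed, loose. Leave alone.
- probe: Dark stepped cylinder 32 mm across, 55 mm tall, standing behind the bed, loose. Leave alone.
- jar: Small amber jar 60 mm across, 70 mm tall, loose. Leave alone.
- sample_tray: Grey open tray 120 by 160 by 30 mm with an aluminium disc in it, loose. Leave alone.

How it is judged:
On the way, in this order (a step that is already met when the one before it is completed fails the run):
1. the carriage is pushed left until the dog resists with more than 2 N (contact force between tongue and pin_l above 2 N), for 0.05 s.
2. then right until the dog resists with more than 2 N (contact force between tongue and pin_r above 2 N), for 0.05 s.
3. the carriage stands within 2.2 mm of the middle of its free play and is let go, the lever still open (y of hub in the frame of carriage between -0.0022 and 0.0022 m and contact force between the fingers and carriage below 0.1 N and value of joint clamp below 0.3 rad), for 0.2 s.
4. the clamp lever is swung fully over (value of joint clamp above 1.05 rad), for 0.1 s.
At the end, for the whole second after the job is handed in: The carriage stands still within 2.2 mm of the middle of its free play and the clamp lever is over (more than 1.05 of its 1.2 rad) (y of hub in the frame of carriage between -0.0022 and 0.0022 m and value of joint clamp above 1.05 rad and linear speed of carriage below 0.005 m/s); the robot touches nothing.
It fails at once if the carriage is forced against the dog with more than 15 N (contact force between tongue and pin_l above 15 N or contact force between tongue and pin_r above 15 N).
It fails at once if the drive itself is shoved more than 3 mm (distance of hub from where it was at the start of the episode above 0.003 m).
It fails at once if one of the other things on the table is moved more than 15 mm (distance of any of mug, ring_gauge, gauge_block, driver, probe, jar, sample_tray from where it was at the start of the episode above 0.015 m).
It also fails if it takes over 51 s, if anything falls off the work surface, if the arm or the gripper's body presses on something with over 40 N, if the wrist force passes 120 N, or if a joint passes its speed limit or range.

### The arm

A 6-joint arm with a two-finger parallel gripper is mounted at the origin on the work surface. World frame = base frame: x ahead of the robot, y to its left, z up, the work surface at z = 0. Lengths are in m, angles in rad, forces in N, time in s.
With the tool pointing down it reaches from about 0.35 to 0.875 m from the base axis. Payload 15.5 kg.
Tool frame: the origin (TCP) lies on the centre line of the jaws, within the pads' length; the fingertips stand 19 mm ahead of it and the grasp point (between the pads) is the TCP (arm.tip_reach is the distance from the TCP to the fingertips, in m); z points along the fingers, y is the direction in which the jaws open and shut (so a half turn about z gives the same grasp; the last joint's range is limited). The gripper opens to 85 mm and grips with 20 to 120 N. Pads are 22 mm wide; open, the fingers measure 114 mm over their backs; the gripper's body (76 mm by 85 mm) begins 54 mm behind the grasp point. The pads swing forward as they close: fully open they stand 13 mm farther back than shut.
Start: joints at [-1.44, 0.494, 1.345, -0, 1.302, -0.096], TCP at [0.14, -0.609, 0.25] pointing down, gripper open.
Joint ranges: [-2.91, 2.91], [-0.82, 2.16], [0.22, 2.67], [-1.22, 4.37], [0.12, 2.79], [-3.08, 3.08]. Speed limits (rad/s): [1.89, 1.89, 2.57, 3.01, 3.01, 3.01].

### API

Orientations are given as a rotation vector (axis times angle).
In Python, from workcell import get_state, vision, workorder, arm gives the robot as it stands.
- The arm moves only by the tool play_rows, never from a script. Its argument "increments" is a list that holds one entry, the list of rows, each a list of 7 numbers: the shift along the tool's x, y, z as a fraction of full scale, then the turn, a rotation vector about the tool's x, y, z as a fraction of full scale, then the opening, from 0 (shut) to 1 (fully open). In form: [[[x, y, z, ax, ay, az, gripper], ...]]. A call has 1 to 20 rows; each row is the pose to reach, as a shift and turn from the pose commanded when the call began, along the tool's axes at that moment; what a row does not reach only later rows make up. Full scale, the value 1, is 0.5 m for a shift and 0.5 rad for a turn. A row lasts 1/10 s, in which the tool goes at most 50 mm and 8.59 degrees, less where a joint would pass 70% of its speed; a pose out of reach is approached as far as the arm can. A call with a number of a shift or a turn outside -1 to 1 is refused whole. A call with a gripper value outside its range is refused whole. The fingers move at their own pace and stop on an object; the grip force is fixed at half the most. Time passes only in rows, so rows that repeat a pose let the fingers close. It gives the time, the measured TCP pose, the force and the opening at its end, in the units of the state.
- get_state(): the state, without advancing time (a new reading comes with each control period).
- vision.snapshot(name): name is "scene" or "top" or "wrist"; returns a dict with "pixels" (420x560x3 uint8, red, green, blue), "fovy" (degrees; the focal length in pixels is half the picture's height over the tangent of half this angle, whatever the lens; pixels are square), "cx", "cy" (the principal point, pixels), "k1" (the pictures are not rectified: a ray, as slopes to the right and down, at radius r is drawn at 1 + k1 r^2 times it, then the intrinsics apply), "R" (3x3) and "t" (3): a world point X has camera coordinates R X + t; the wrist camera has in their place "tool_from_camera" (4x4, takes a point from camera to tool coordinates, whose origin is the TCP and whose axes are the flange's). Camera axes: x right, y down, z forward; pixel columns grow to the right and rows downward; lengths in m; the calibration is good to about 2 mm. A picture is of the moment at which its call begins: read the wrist's pose just before it. There is no depth.
- workorder.hand_in(): hands the job in, once; it reports no verdict.
The state is a dict: "time_s": time; "joint_pos": joint angles; "dq": joint speeds; "effort": joint torques, N m; "eef_pos": TCP position; "tcp_rot": TCP orientation; "wrist_force": force on the tool from outside, world axes, zero at the start; "ft_torque": the same for the moment, N m; "gripper_width": finger opening in m.
Only numpy, scipy, OpenCV 4.12 (cv2) and the standard library are available. Lean on these libraries where they do the work, as an engineer would, in place of code of your own. Each camera call takes 0.05 s, during which the arm holds its last target.

## Working session

There is one attempt and no reset: what is moved stays moved. The work goes in short steps, Python scripts to look and compute and a tool call to move; the robot and the scene stay as the last step left them, time stands still between calls to the robot, and variables do not carry over. Pictures are saved under pics/ and viewed, and the job is handed in when it is done.

Besides the shell and the picture viewer there is one more tool, called after "Emit:" as name(argument=value, ...), one argument or row to a line, values as JSON. play_rows: Moves the arm, as the interface text tells. Its arguments: {"type":"object","properties":{"increments":{"type":"array","items":{"type":"array","items":{"type":"array","items":{"type":"number"}}}}},"required":["increments"]}

```bash
ls; mkdir -p pics; python3 - <<'E'
from workcell import get_state, vision, workorder, arm
import cv2,json
s=get_state();print(s)
for n in ["scene","top","wrist"]:
    p=vision.snapshot(n);cv2.imwrite(f"pics/{n}0.png",p["pixels"][:,:,::-1])
    print(n,{k:(v.tolist() if hasattr(v,'tolist') else v) for k,v in p.items() if k!="pixels"})
print([a for a in dir(arm) if a[0]!='_'])
E
```

```text
pics
{'time_s': 0.0, 'joint_pos': array([-1.44054833e+00,  4.94186522e-01,  1.34613890e+00, -1.73011990e-06,
        1.30249772e+00, -9.55093199e-02]), 'dq': array([ 0.00034874,  0.0006984 , -0.00037299, -0.00254308,  0.00129673,
        0.0006193 ]), 'effort': array([-5.80707900e-03, -8.82172251e+01, -3.83868849e+01, -5.21173642e-04,
        1.02310427e-02, -5.40434428e-05]), 'eef_pos': array([ 0.13985536, -0.60880234,  0.24969553]), 'tcp_rot': array([-3.12037693e+00, -3.53728315e-01,  3.61759691e-05]), 'wrist_force': array([-0.28308088,  0.69754221, -0.19211533]), 'ft_torque': array([-0.02663961,  0.01415702,  0.0181914 ]), 'gripper_width': 0.08557306911508847}
scene {'fovy': 43.32482516507877, 'cx': 283.2963069266136, 'cy': 205.4589445286158, 'k1': -0.20003036790479653, 'R': [[-0.27842114353457026, 0.9604107456618765, -0.00963672403368736], [0.5299471217776013, 0.14524723604239037, -0.8354994246207971], [-0.8010229178697316, -0.23772765939041524, -0.5494068119419491]], 't': [0.17154820050288577, -0.2046802971833117, 1.968385179276079]}
top {'fovy': 55.03335289376892, 'cx': 282.006325945504, 'cy': 208.43586444580174, 'k1': 0.04035314141318524, 'R': [[-0.009973220980845434, -0.9999458134738938, 0.0029841211937905103], [-0.9898073891162413, 0.009448039756531855, -0.1420987930830101], [0.14206289914737194, -0.0043708878721605395, -0.9898479822806391]], 't': [-0.00625560812064797, 0.5484425613220063, 1.0618003421402546]}
wrist {'fovy': 63.19399146014814, 'cx': 278.38057916727166, 'cy': 205.30999680254243, 'k1': -0.026403863495349584, 'tool_from_camera': [[0.000842488202647672, -0.9465481027142054, -0.32256159018358876, 0.08289125211689337], [0.9999993366748277, 0.0010507978293065785, -0.0004716713102008236, 0.0004114859720323327], [0.0007854066025579236, -0.3225609788428523, 0.9465483601297975, -0.12286148920294337], [0.0, 0.0, 0.0, 1.0]]}
['PlanningError', 'tip_reach']
```

View pics/top0.png

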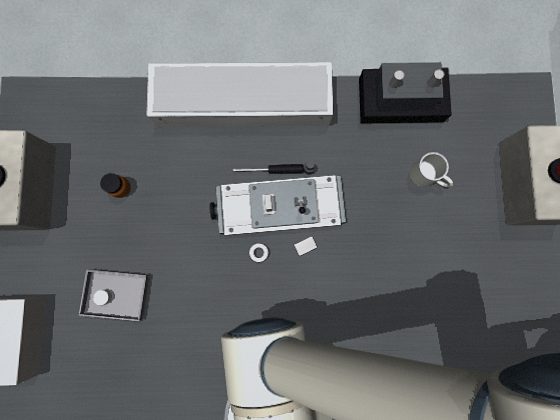

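View pics/scene0.png

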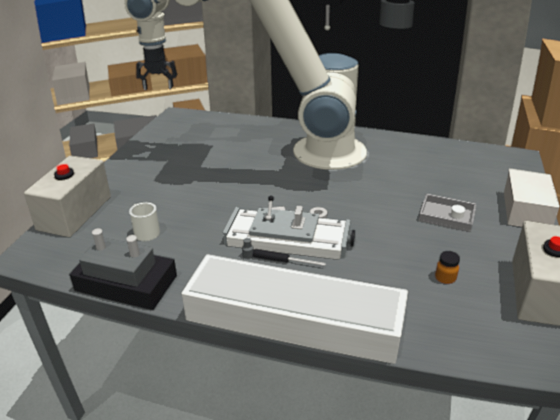

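The top view shows the bed at about (281,205), the grip block at (269,203) and the ball near (304,210). The ring and gauge block lie in front of it, the driver and probe behind. I'll zoom in.

```bash
cat > h.py <<'E'
import numpy as np,cv2
from scipy.spatial.transform import Rotation as Ro
from workcell import get_state, vision
def cam(p,s=None):
    f=p["pixels"].shape[0]/2/np.tan(np.radians(p["fovy"])/2)
    if "R" in p: R=np.array(p["R"]);t=np.array(p["t"])
    else:
        T=np.array(p["tool_from_camera"]);W=np.eye(4);W[:3,:3]=Ro.from_rotvec(s["tcp_rot"]).as_matrix();W[:3,3]=s["eef_pos"]
        M=np.linalg.inv(W@T);R=M[:3,:3];t=M[:3,3]
    return f,p["cx"],p["cy"],p["k1"],R,t
def proj(c,X):
    f,cx,cy,k,R,t=c;x=R@np.asarray(X,float)+t;u=x[:2]/x[2];u=u*(1+k*(u@u));return u*f+[cx,cy]
def onz(c,uv,z):
    f,cx,cy,k,R,t=c;d=(np.array(uv,float)-[cx,cy])/f;u=d.copy()
    for _ in range(30):u=d/(1+k*(u@u))
    r=R.T@np.array([u[0],u[1],1]);o=-R.T@t
    return o+r*(z-o[2])/r[2]
E
python3 - <<'E'
import cv2,pickle
a=cv2.imread("pics/top0.png")[160:270,190:370]
cv2.imwrite("pics/topz.png",cv2.resize(a,None,fx=4.4,fy=4.4,interpolation=cv2.INTER_CUBIC))
E
```

```text
(no output)
```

View pics/topz.png

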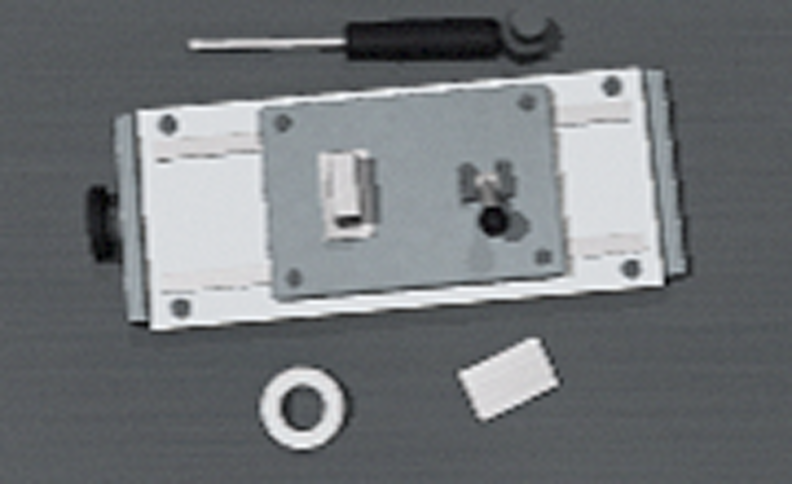

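The zoomed top view shows the carriage corners at zoom pixels (260,110), (548,82), (567,270) and (275,298). The grip block is near (343,193) and the ball at (493,220).

```bash
python3 - <<'E'
from h import *
c=cam(vision.snapshot("top"))
f=lambda z,h:onz(c,((z[0]+.5)/4.4-.5+190,(z[1]+.5)/4.4-.5+160),h)[:2]
P=[f(z,.056) for z in [(260,110),(548,82),(567,270),(275,298)]]
print(np.round(P,4),np.mean(P,0))
v=(P[0]-P[1])+(P[3]-P[2]);w=(P[0]-P[3])+(P[1]-P[2])
print(np.linalg.norm(v)/2,np.linalg.norm(w)/2,"yaw",np.arctan2(-v[0],v[1]),np.arctan2(w[1],w[0]))
B=[f(z,.044) for z in [(114,116),(662,68),(688,274),(131,322)]];v=(B[0]-B[1])+(B[3]-B[2])
print(np.mean(B,0),np.arctan2(-v[0],v[1]),np.linalg.norm(v)/2)
print("grip",f((340,193),.102),"ball",f((493,220),.064+.055*np.cos(.6)))
E
```

```text
[[ 0.612   0.0781]
 [ 0.628  -0.0997]
 [ 0.5111 -0.1088]
 [ 0.4957  0.0688]] [ 0.56170303 -0.01542782]
0.1783818005272392 0.11695243983442255 yaw 0.08792630416395514 0.07864207957091875
[ 0.56065331 -0.00727152] 0.0782024603188338 0.3428956069437881
grip [0.55262332 0.0275149 ] ball [ 0.53475948 -0.06146326]
```

```bash
cat >> h.py <<'E'
def rel(target,yaw,s=None):
    s=s or get_state()
    R=Ro.from_rotvec(s["tcp_rot"]).as_matrix()
    Rt=np.array([[np.cos(yaw),np.sin(yaw),0],[np.sin(yaw),-np.cos(yaw),0],[0,0,-1]])
    d=R.T@(np.array(target)-s["eef_pos"]);r=Ro.from_matrix(R.T@Rt).as_rotvec()
    print("frac shift",np.round(d/.5,4),"turn",np.round(r/.5,4))
E
python3 -c "
from h import *
rel([.556,.0275,.25],.082);rel([.348,-.29,.25],.082)"
```

```text
frac shift [ 1.0960e+00 -1.0542e+00  7.0000e-04] turn [-0.0016 -0.      0.2876]
frac shift [ 5.484e-01 -5.285e-01  3.000e-04] turn [-0.0016 -0.      0.2876]
```

Emit:
play_rows(
  increments=[
    [[0.99,-0.95,0,0,0,0.2876,1],[0.99,-0.95,0,0,0,0.2876,1],[0.99,-0.95,0,0,0,0.2876,1],[0.99,-0.95,0,0,0,0.2876,1],[0.99,-0.95,0,0,0,0.2876,1],[0.99,-0.95,0,0,0,0.2876,1],[0.99,-0.95,0,0,0,0.2876,1],[0.99,-0.95,0,0,0,0.2876,1],[0.99,-0.95,0,0,0,0.2876,1],[0.99,-0.95,0,0,0,0.2876,1],[0.99,-0.95,0,0,0,0.2876,1],[0.99,-0.95,0,0,0,0.2876,1],[0.99,-0.95,0,0,0,0.2876,1],[0.99,-0.95,0,0,0,0.2876,1],[0.99,-0.95,0,0,0,0.2876,1],[0.99,-0.95,0,0,0,0.2876,1]],
  ],
)

```text
time_s: 1.8
eef_pos: [0.516, -0.0348, 0.25]
tcp_rot: [3.139, 0.132, -0.001]
wrist_force: [-0.3, 0.0, 0.1]
gripper_width: 0.0854
```

```bash
python3 -c "
from h import *
rel([.556,.0275,.25],.082)"
```

```text
frac shift [ 0.0901 -0.1174 -0.    ] turn [0.     0.0011 0.0036]
```

Emit:
play_rows(
  increments=[
    [[0.09,-0.117,0,0,0,0,1],[0.09,-0.117,0,0,0,0,1],[0.09,-0.117,0,0,0,0,1],[0.09,-0.117,0,0,0,0,1]],
  ],
)

```text
time_s: 2.2
eef_pos: [0.5556, 0.0258, 0.2501]
tcp_rot: [3.139, 0.128, -0.001]
wrist_force: [-0.0, 0.8, 0.6]
gripper_width: 0.0854
```

```bash
python3 - <<'E'
from h import *
import pickle
s=get_state();p=vision.snapshot("wrist");pickle.dump((s,p),open("w1.pkl","wb"))
print(s["eef_pos"],s["tcp_rot"])
cv2.imwrite("pics/w1.png",cv2.resize(p["pixels"][:,:,::-1],(800,600),interpolation=cv2.INTER_CUBIC))
E
```

```text
[0.555556   0.02578402 0.25009198] [ 3.13872020e+00  1.28461079e-01 -1.16923107e-03]
```

View pics/w1.png

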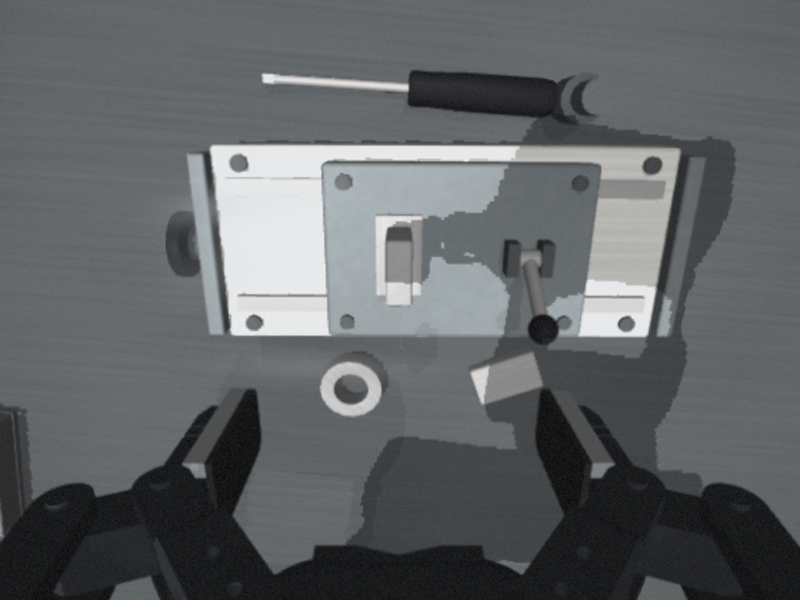

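The wrist view shows the block's top face at about columns 386–412 and rows 240–305 (800x600), the hinge at (529,257) and the ball at (543,329).

```bash
python3 - <<'E'
from h import *
import pickle
s,p=pickle.load(open("w1.pkl","rb"));c=cam(p,s)
a=p["pixels"][140:240,210:420,::-1]
cv2.imwrite("pics/w1z.png",cv2.resize(a,None,fx=3.8,fy=3.8,interpolation=cv2.INTER_CUBIC))
f=lambda u,h:onz(c,(u[0]*.7-.15,u[1]*.7-.15),h)[:2]
print("grip",f((399,272),.102),[np.round(f(u,.102),4) for u in [(386,240),(412,240),(412,305),(386,305)]])
P=[f(z,.056) for z in [(323,163),(601,164),(598,334),(328,334)]]
print(np.round(P,4),np.mean(P,0));v=(P[0]-P[1])+(P[3]-P[2]);print(np.arctan2(-v[0],v[1]),np.linalg.norm(v)/2)
print("hinge",f((529,257),.064),"ball",f((543,329),.109))
t=np.array([-s["tcp_rot"][0],0,0])
E
```

```text
grip [0.55924213 0.02512096] [array([0.5774, 0.034 ]), array([0.5786, 0.0194]), array([0.5396, 0.0158]), array([0.5383, 0.0311])]
[[ 0.6132  0.0777]
 [ 0.6274 -0.0976]
 [ 0.5119 -0.1207]
 [ 0.4962  0.0702]] [ 0.56217195 -0.01761642]
0.08166783079431644 0.18366581738553692
hinge [ 0.56537993 -0.05972283] ball [ 0.53356106 -0.06195267]
```

View pics/w1z.png

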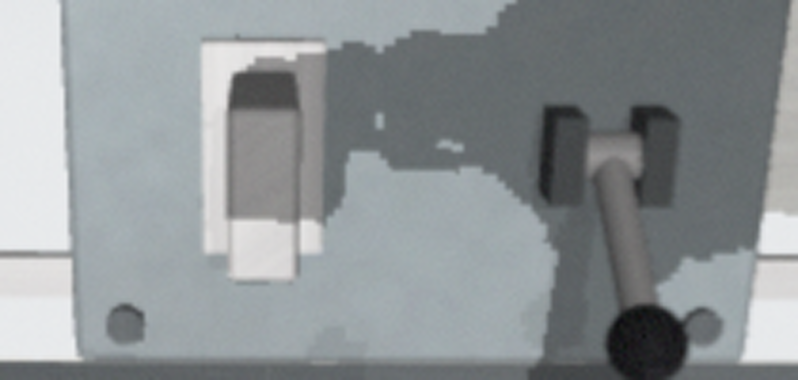

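```bash
python3 -c "
from h import *
rel([.559,.0252,.088],.082);rel([.559,.0252,.2],.082)"
```

```text
frac shift [0.0074 0.001  0.3243] turn [ 0.0004  0.0015 -0.0018]
frac shift [0.0073 0.0011 0.1003] turn [ 0.0004  0.0015 -0.0018]
```

Emit:
play_rows(
  increments=[
    [[0.0074,0.001,0.1,0,0,0,1],[0.0074,0.001,0.2,0,0,0,1],[0.0074,0.001,0.26,0,0,0,1],[0.0074,0.001,0.3,0,0,0,1],[0.0074,0.001,0.324,0,0,0,1],[0.0074,0.001,0.324,0,0,0,1]],
  ],
)

```text
time_s: 2.85
eef_pos: [0.5589, 0.0255, 0.0874]
tcp_rot: [-3.139, -0.127, 0.003]
wrist_force: [-0.3, -0.1, 0.5]
gripper_width: 0.0854
```

```bash
python3 - <<'E'
from h import *
p=vision.snapshot("wrist")
print(get_state()["eef_pos"],get_state()["wrist_force"])
cv2.imwrite("pics/w2.png",cv2.resize(p["pixels"][:,:,::-1],(800,600),interpolation=cv2.INTER_CUBIC))
E
```

```text
[0.55958714 0.02570524 0.08849558] [-0.83745317 -0.43902037  0.46910365]
```

View pics/w2.png

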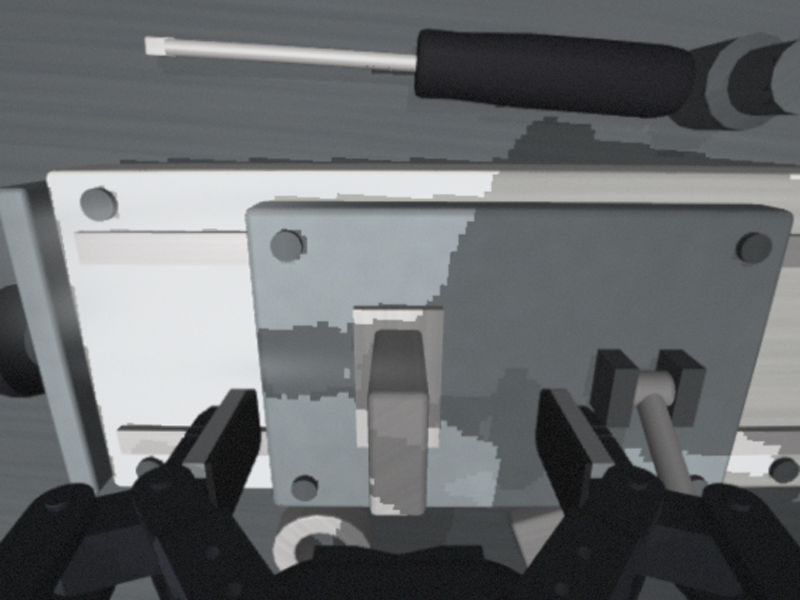

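The block stands centred between the pads (column ~398), and the lever is clear of the right finger. Closing.

Emit:
play_rows(
  increments=[
    [[0,0,0,0,0,0,0.4],[0,0,0,0,0,0,0.1],[0,0,0,0,0,0,0.1],[0,0,0,0,0,0,0.1],[0,0,0,0,0,0,0.1],[0,0,0,0,0,0,0.1],[0,0,0,0,0,0,0.1],[0,0,0,0,0,0,0.1]],
  ],
)

```text
time_s: 3.7
eef_pos: [0.56, 0.0264, 0.0887]
tcp_rot: [3.139, 0.129, 0.001]
wrist_force: [-0.1, -0.4, 6.0]
gripper_width: 0.0154
```

```bash
python3 - <<'E'
from h import *
for _ in range(4):
    s=get_state();vision.snapshot("wrist");print(s["time_s"],s["eef_pos"],s["wrist_force"],s["gripper_width"])
E
```

```text
3.7 [0.56001627 0.02637893 0.08870667] [-0.0824833  -0.42535978  5.99854314] 0.015414847434951563
3.75 [0.56002499 0.0263745  0.08872017] [-0.95776037 -1.24375602  6.86208765] 0.015060421455668178
3.8 [0.55999399 0.02636813 0.08868291] [-1.18045162 -1.37953765  6.01147633] 0.014888940562178403
3.85 [0.56001417 0.02637186 0.08870401] [-1.11199186 -1.68623176  7.32502154] 0.015170884805930278
```

Emit:
play_rows(
  increments=[
    [[0,-0.001,0,0,0,0,0.1],[0,-0.002,0,0,0,0,0.1],[0,-0.003,0,0,0,0,0.1],[0,-0.004,0,0,0,0,0.1]],
  ],
)

```text
time_s: 4.3
eef_pos: [0.5599, 0.0283, 0.0887]
tcp_rot: [3.139, 0.129, 0.001]
wrist_force: [-2.2, -2.4, 5.0]
gripper_width: 0.0149
```

Emit:
play_rows(
  increments=[
    [[0,-0.001,0,0,0,0,0.1],[0,-0.002,0,0,0,0,0.1],[0,-0.003,0,0,0,0,0.1],[0,-0.004,0,0,0,0,0.1]],
  ],
)

```text
time_s: 4.7
eef_pos: [0.5597, 0.0302, 0.0886]
tcp_rot: [3.139, 0.129, 0.001]
wrist_force: [-1.3, -1.3, 5.6]
gripper_width: 0.0152
```

Emit:
play_rows(
  increments=[
    [[0,-0.001,0,0,0,0,0.1],[0,-0.002,0,0,0,0,0.1],[0,-0.003,0,0,0,0,0.1],[0,-0.004,0,0,0,0,0.1]],
  ],
)

```text
time_s: 5.1
eef_pos: [0.5595, 0.0323, 0.0887]
tcp_rot: [3.139, 0.129, 0.001]
wrist_force: [-0.6, -1.8, 5.6]
gripper_width: 0.015
```

Emit:
play_rows(
  increments=[
    [[0,-0.001,0,0,0,0,0.1],[0,-0.002,0,0,0,0,0.1],[0,-0.003,0,0,0,0,0.1],[0,-0.004,0,0,0,0,0.1]],
  ],
)

```text
time_s: 5.5
eef_pos: [0.5594, 0.0343, 0.0886]
tcp_rot: [3.139, 0.129, 0.001]
wrist_force: [-0.5, -1.9, 4.9]
gripper_width: 0.0153
```

Emit:
play_rows(
  increments=[
    [[0,-0.001,0,0,0,0,0.1],[0,-0.002,0,0,0,0,0.1],[0,-0.003,0,0,0,0,0.1],[0,-0.004,0,0,0,0,0.1]],
  ],
)

```text
time_s: 5.9
eef_pos: [0.5592, 0.0362, 0.0886]
tcp_rot: [3.139, 0.129, 0.001]
wrist_force: [-1.1, -2.1, 6.1]
gripper_width: 0.015
```

Emit:
play_rows(
  increments=[
    [[0,-0.001,0,0,0,0,0.1],[0,-0.002,0,0,0,0,0.1],[0,-0.003,0,0,0,0,0.1],[0,-0.004,0,0,0,0,0.1]],
  ],
)

```text
time_s: 6.3
eef_pos: [0.5591, 0.0382, 0.0886]
tcp_rot: [3.139, 0.129, 0.001]
wrist_force: [-0.2, -1.5, 5.3]
gripper_width: 0.0155
```

Emit:
play_rows(
  increments=[
    [[0,-0.001,0,0,0,0,0.1],[0,-0.002,0,0,0,0,0.1],[0,-0.003,0,0,0,0,0.1],[0,-0.004,0,0,0,0,0.1]],
  ],
)

```text
time_s: 6.7
eef_pos: [0.5589, 0.0401, 0.0885]
tcp_rot: [3.138, 0.129, 0.001]
wrist_force: [0.1, -5.6, 5.4]
gripper_width: 0.0151
```

Emit:
play_rows(
  increments=[
    [[0,-0.001,0,0,0,0,0.1],[0,-0.001,0,0,0,0,0.1]],
  ],
)

```text
time_s: 6.9
eef_pos: [0.5588, 0.0405, 0.0885]
tcp_rot: [3.138, 0.129, 0.001]
wrist_force: [1.1, -5.4, 4.1]
gripper_width: 0.0152
```

```bash
python3 - <<'E'
from h import *
for _ in range(5):
    s=get_state();vision.snapshot("wrist");print(s["time_s"],s["eef_pos"],s["wrist_force"])
E
```

```text
6.9 [0.55884922 0.04047607 0.08848059] [ 1.12431934 -5.44036843  4.11702912]
6.95 [0.55887197 0.04044945 0.08847642] [-0.10389393 -6.04052692  4.84834578]
7.0 [0.55887255 0.04048807 0.08846661] [-0.50133039 -7.00590443  4.68165501]
7.05 [0.55887511 0.04047347 0.08847533] [ 3.90134827e-03 -5.01528030e+00  5.27318418e+00]
7.1 [0.55887904 0.04045839 0.08847197] [-0.3974007  -5.76687708  4.44965803]
```

Emit:
play_rows(
  increments=[
    [[0,-0.001,0,0,0,0,0.1],[0,-0.001,0,0,0,0,0.1]],
  ],
)

```text
time_s: 7.35
eef_pos: [0.5588, 0.0409, 0.0884]
tcp_rot: [3.138, 0.129, 0.001]
wrist_force: [-0.2, -7.7, 4.4]
gripper_width: 0.0149
```

```bash
python3 - <<'E'
from h import *
F=[];P=[]
for _ in range(8):
    s=get_state();vision.snapshot("wrist");F.append(s["wrist_force"]);P.append(s["eef_pos"])
print(np.mean(P,0),np.mean(F,0))
E
```

```text
[0.55883046 0.04085329 0.08842983] [-0.02733256 -7.12140823  3.93401636]
```

Emit:
play_rows(
  increments=[
    [[0,0.001,0,0,0,0,0.1],[0,0.002,0,0,0,0,0.1],[0,0.004,0,0,0,0,0.1],[0,0.006,0,0,0,0,0.1],[0,0.008,0,0,0,0,0.1],[0,0.01,0,0,0,0,0.1],[0,0.012,0,0,0,0,0.1],[0,0.014,0,0,0,0,0.1],[0,0.016,0,0,0,0,0.1],[0,0.018,0,0,0,0,0.1],[0,0.02,0,0,0,0,0.1],[0,0.022,0,0,0,0,0.1],[0,0.024,0,0,0,0,0.1],[0,0.026,0,0,0,0,0.1],[0,0.028,0,0,0,0,0.1],[0,0.03,0,0,0,0,0.1],[0,0.031,0,0,0,0,0.1],[0,0.032,0,0,0,0,0.1]],
  ],
)

```text
time_s: 9.55
eef_pos: [0.5601, 0.0257, 0.0887]
tcp_rot: [-3.139, -0.129, -0.001]
wrist_force: [-1.1, 1.6, 10.9]
gripper_width: 0.0152
```

Emit:
play_rows(
  increments=[
    [[0,0.001,0,0,0,0,0.1],[0,0.002,0,0,0,0,0.1],[0,0.003,0,0,0,0,0.1],[0,0.004,0,0,0,0,0.1]],
  ],
)

```text
time_s: 9.95
eef_pos: [0.5602, 0.0237, 0.0887]
tcp_rot: [-3.139, -0.129, -0.001]
wrist_force: [-1.7, 1.7, 11.0]
gripper_width: 0.015
```

Emit:
play_rows(
  increments=[
    [[0,0.001,0,0,0,0,0.1],[0,0.002,0,0,0,0,0.1],[0,0.003,0,0,0,0,0.1],[0,0.004,0,0,0,0,0.1]],
  ],
)

```text
time_s: 10.35
eef_pos: [0.5604, 0.0218, 0.0887]
tcp_rot: [-3.139, -0.129, -0.001]
wrist_force: [-0.7, 2.0, 10.6]
gripper_width: 0.0151
```

Emit:
play_rows(
  increments=[
    [[0,0.001,0,0,0,0,0.1],[0,0.002,0,0,0,0,0.1],[0,0.003,0,0,0,0,0.1],[0,0.004,0,0,0,0,0.1]],
  ],
)

```text
time_s: 10.75
eef_pos: [0.5605, 0.0197, 0.0887]
tcp_rot: [-3.139, -0.129, -0.001]
wrist_force: [-1.8, 1.6, 10.3]
gripper_width: 0.0151
```

Emit:
play_rows(
  increments=[
    [[0,0.001,0,0,0,0,0.1],[0,0.002,0,0,0,0,0.1],[0,0.003,0,0,0,0,0.1],[0,0.004,0,0,0,0,0.1]],
  ],
)

```text
time_s: 11.15
eef_pos: [0.5608, 0.0177, 0.0888]
tcp_rot: [-3.139, -0.129, -0.001]
wrist_force: [-1.3, 2.4, 10.4]
gripper_width: 0.0151
```

Emit:
play_rows(
  increments=[
    [[0,0.001,0,0,0,0,0.1],[0,0.002,0,0,0,0,0.1],[0,0.003,0,0,0,0,0.1],[0,0.004,0,0,0,0,0.1]],
  ],
)

```text
time_s: 11.55
eef_pos: [0.5609, 0.0158, 0.0887]
tcp_rot: [-3.139, -0.129, -0.001]
wrist_force: [-1.5, 2.6, 10.2]
gripper_width: 0.0151
```

Emit:
play_rows(
  increments=[
    [[0,0.001,0,0,0,0,0.1],[0,0.002,0,0,0,0,0.1],[0,0.003,0,0,0,0,0.1],[0,0.004,0,0,0,0,0.1]],
  ],
)

```text
time_s: 11.95
eef_pos: [0.5611, 0.0138, 0.0887]
tcp_rot: [-3.139, -0.129, -0.001]
wrist_force: [-1.9, 2.0, 11.8]
gripper_width: 0.0154
```

Emit:
play_rows(
  increments=[
    [[0,0.001,0,0,0,0,0.1],[0,0.002,0,0,0,0,0.1],[0,0.003,0,0,0,0,0.1],[0,0.004,0,0,0,0,0.1]],
  ],
)

```text
time_s: 12.35
eef_pos: [0.5612, 0.012, 0.0888]
tcp_rot: [-3.138, -0.128, -0.001]
wrist_force: [-2.0, 4.9, 12.2]
gripper_width: 0.0151
```

Emit:
play_rows(
  increments=[
    [[0,0.001,0,0,0,0,0.1],[0,0.001,0,0,0,0,0.1]],
  ],
)

```text
time_s: 12.55
eef_pos: [0.5612, 0.0115, 0.0888]
tcp_rot: [-3.138, -0.128, -0.001]
wrist_force: [-1.7, 5.6, 11.9]
gripper_width: 0.0152
```

```bash
python3 - <<'E'
from h import *
F=[];P=[]
for _ in range(8):
    s=get_state();vision.snapshot("wrist");F.append(s["wrist_force"]);P.append(s["eef_pos"])
print(np.mean(P,0),np.mean(F,0))
E
```

```text
[0.56120576 0.01155324 0.08878062] [-1.71306228  4.932738   11.91040368]
```

Emit:
play_rows(
  increments=[
    [[0,0.001,0,0,0,0,0.1],[0,0.0012,0,0,0,0,0.1]],
  ],
)

```text
time_s: 13.15
eef_pos: [0.5612, 0.0111, 0.0888]
tcp_rot: [-3.138, -0.128, -0.001]
wrist_force: [-3.3, 7.9, 12.9]
gripper_width: 0.0154
```

```bash
python3 - <<'E'
from h import *
F=[];P=[]
for _ in range(8):
    s=get_state();vision.snapshot("wrist");F.append(s["wrist_force"]);P.append(s["eef_pos"])
print(np.mean(P,0),np.mean(F,0))
E
```

```text
[0.56122931 0.01113828 0.08880572] [-2.24898414  6.73685343 12.8123458 ]
```

Emit:
play_rows(
  increments=[
    [[0,-0.002,0,0,0,0,0.1],[0,-0.004,0,0,0,0,0.1],[0,-0.006,0,0,0,0,0.1],[0,-0.009,0,0,0,0,0.1],[0,-0.012,0,0,0,0,0.1],[0,-0.015,0,0,0,0,0.1],[0,-0.018,0,0,0,0,0.1],[0,-0.021,0,0,0,0,0.1],[0,-0.024,0,0,0,0,0.1],[0,-0.026,0,0,0,0,0.1],[0,-0.028,0,0,0,0,0.1],[0,-0.0295,0,0,0,0,0.1],[0,-0.0302,0,0,0,0,0.1],[0,-0.0302,0,0,0,0,0.1],[0,-0.0302,0,0,0,0,0.1]],
  ],
)

```text
time_s: 15.05
eef_pos: [0.5601, 0.0254, 0.0887]
tcp_rot: [3.139, 0.129, 0.001]
wrist_force: [-1.8, -1.3, 8.9]
gripper_width: 0.015
```

```bash
python3 - <<'E'
from h import *
F=[];P=[]
for _ in range(3):
    s=get_state();vision.snapshot("wrist");F.append(s["wrist_force"]);P.append(s["eef_pos"])
print(np.mean(P,0),np.mean(F,0))
E
```

```text
[0.56009314 0.02544192 0.08865307] [-1.48550802 -1.22008397  8.75726791]
```

Emit:
play_rows(
  increments=[
    [[0,-0.001,0,0,0,0,0.1],[0,-0.001,0,0,0,0,0.1],[0,-0.001,0,0,0,0,0.1]],
  ],
)

```text
time_s: 15.5
eef_pos: [0.5601, 0.0259, 0.0886]
tcp_rot: [3.139, 0.129, 0.001]
wrist_force: [-1.3, -0.9, 8.6]
gripper_width: 0.0151
```

```bash
python3 - <<'E'
from h import *
s=get_state();p=vision.snapshot("wrist");print(s["eef_pos"],s["wrist_force"])
cv2.imwrite("pics/w3.png",p["pixels"][:,:,::-1])
E
```

```text
[0.56005945 0.02590723 0.08864985] [-1.2714662  -0.94807073  8.62616705]
```

At y = 0.0259, which is the computed midpoint (0.02594). Opening.

Emit:
play_rows(
  increments=[
    [[0,0,0,0,0,0,0.3],[0,0,0,0,0,0,0.5],[0,0,0,0,0,0,0.8],[0,0,0,0,0,0,1],[0,0,0,0,0,0,1],[0,0,0,0,0,0,1],[0,0,0,0,0,0,1]],
  ],
)

```text
time_s: 16.25
eef_pos: [0.5599, 0.0259, 0.0883]
tcp_rot: [-3.139, -0.129, 0.0]
wrist_force: [0.7, -0.6, -1.1]
gripper_width: 0.0857
```

```bash
python3 - <<'E'
from h import *
s=get_state();p=vision.snapshot("wrist");print(s["eef_pos"],s["wrist_force"])
cv2.imwrite("pics/w4.png",p["pixels"][:,:,::-1])
a=cv2.imread("pics/w3.png");b=p["pixels"][:,:,::-1]
cv2.imwrite("pics/w34.png",np.vstack([a[140:320,:],b[140:320,:]]))
# shift of carriage right edge/screw region
T=a[150:190,170:230];r=cv2.matchTemplate(np.ascontiguousarray(b[140:200,160:240]),T,cv2.TM_CCOEFF_NORMED);print(cv2.minMaxLoc(r))
T=a[150:190,500:550];r=cv2.matchTemplate(np.ascontiguousarray(b[140:200,490:560]),T,cv2.TM_CCOEFF_NORMED);print(cv2.minMaxLoc(r))
E
```

```text
[0.55985499 0.02592542 0.08825737] [ 0.72891547 -0.56435922 -1.08596594]
(0.0009461679728701711, 0.9714451432228088, (20, 0), (9, 10))
(-0.10634888708591461, 0.983820915222168, (0, 1), (10, 10))
```

View pics/w34.png

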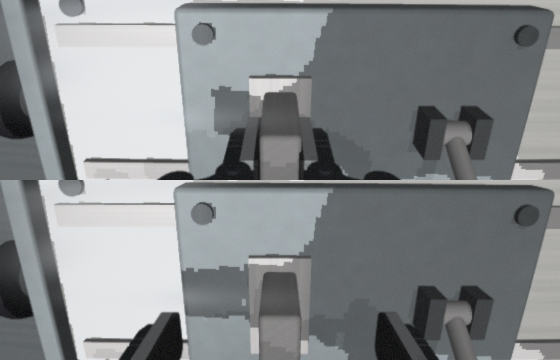

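The carriage didn't move when released (shift under about 0.5 mm). Now I'll lift clear, shut the fingers and go to the robot's side of the ball.

```bash
python3 -c "
from h import *
rel([.496,-.0647,.2],.082);rel([.496,-.0647,.114],.082)"
```

```text
frac shift [-0.1421  0.1702 -0.2234] turn [-0.     -0.0001 -0.0001]
frac shift [-0.1421  0.1702 -0.0514] turn [-0.     -0.0001 -0.0001]
```

Emit:
play_rows(
  increments=[
    [[0,0,-0.05,0,0,0,1],[0,0,-0.13,0,0,0,1],[0,0,-0.223,0,0,0,1],[0,0,-0.223,0,0,0,0.5],[-0.07,0.085,-0.223,0,0,0,0],[-0.142,0.17,-0.223,0,0,0,0],[-0.142,0.17,-0.223,0,0,0,0],[-0.142,0.17,-0.223,0,0,0,0],[-0.142,0.17,-0.223,0,0,0,0]],
  ],
)

```text
time_s: 17.2
eef_pos: [0.4966, -0.0643, 0.1998]
tcp_rot: [-3.139, -0.128, -0.001]
wrist_force: [0.3, -0.1, -0.5]
gripper_width: 0.0003
```

```bash
python3 - <<'E'
from h import *
s=get_state();p=vision.snapshot("wrist");print(s["eef_pos"],s["wrist_force"],s["gripper_width"])
cv2.imwrite("pics/w5.png",cv2.resize(p["pixels"][:,:,::-1],(800,600)))
c=cam(p,s)
print("ball pred",proj(c,[.535,-.0615,.109])/.7,"hinge pred",proj(c,[.566,-.059,.064])/.7)
rel([.496,-.0647,.114],.082)
E
```

```text
[ 0.49660654 -0.06433329  0.19980798] [ 0.3054895  -0.07483845 -0.50340347] 0.00029051667690538623
ball pred [397.6837999  232.92184858] hinge pred [397.87098916 155.09490036]
frac shift [-0.0018  0.0014  0.1716] turn [-0.0002 -0.0011  0.0007]
```

View pics/w5.png

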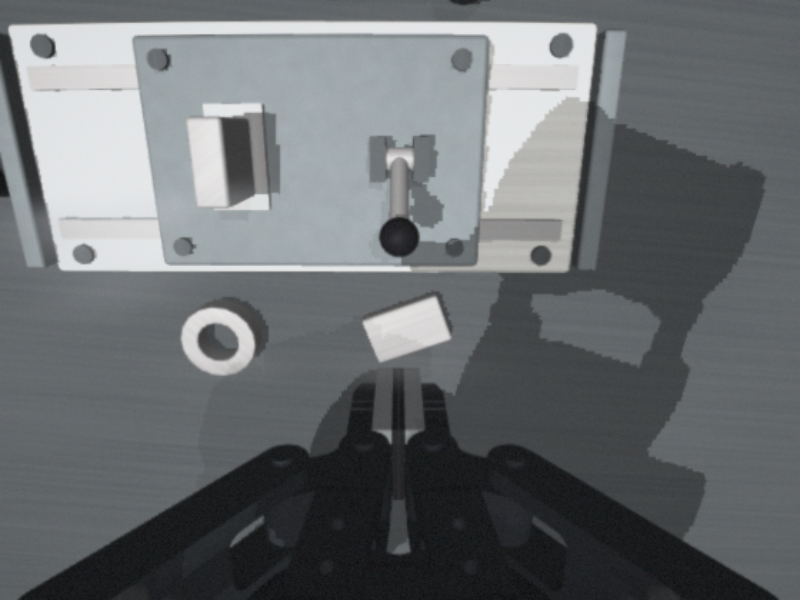

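The fingers are shut and in line with the ball: it shows at (399,237) against (398,233) predicted. Going down.

Emit:
play_rows(
  increments=[
    [[0,0,0.08,0,0,0,0],[0,0,0.14,0,0,0,0],[0,0,0.171,0,0,0,0],[0,0,0.171,0,0,0,0],[0.02,0,0.171,0,0,0,0],[0.03,0,0.171,0,0,0,0],[0.038,0,0.171,0,0,0,0],[0.046,0,0.171,0,0,0,0],[0.054,0,0.171,0,0,0,0],[0.062,0,0.171,0,0,0,0],[0.07,0,0.171,0,0,0,0]],
  ],
)

```text
time_s: 18.35
eef_pos: [0.5313, -0.0617, 0.1146]
tcp_rot: [3.139, 0.129, 0.0]
wrist_force: [-2.5, -0.5, 2.3]
gripper_width: -0.0
```

```bash
python3 - <<'E'
from h import *
s=get_state();p=vision.snapshot("wrist");print(s["eef_pos"],s["wrist_force"],s["gripper_width"])
cv2.imwrite("pics/w6.png",cv2.resize(p["pixels"][:,:,::-1],(800,600)))
E
```

```text
[ 0.53129175 -0.0617137   0.11455448] [-2.54986403 -0.54296302  2.34192614] -3.677109443369107e-05
```

View pics/w6.png

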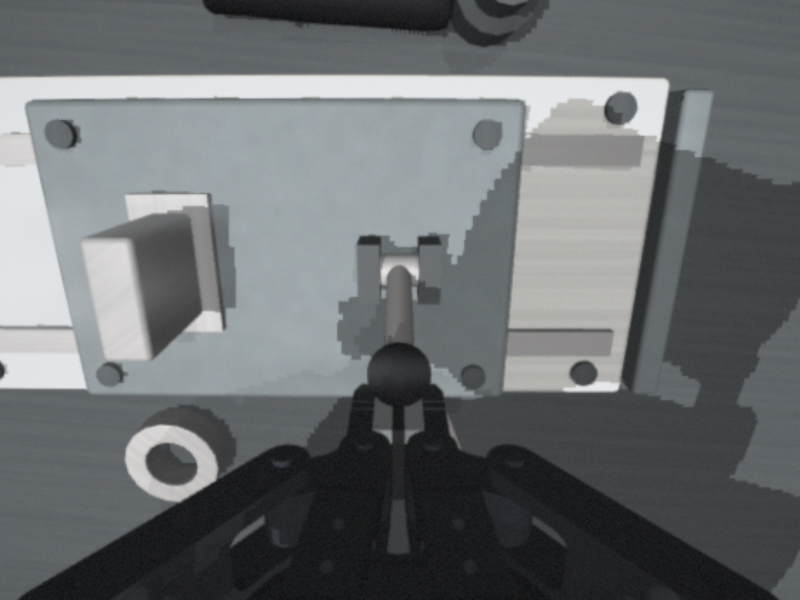

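The ball is centred on the fingers at (399,373) and turning at 2.5 N. Carrying on.

Emit:
play_rows(
  increments=[
    [[0.008,0,0,0,0,0,0],[0.016,0,0,0,0,0,0],[0.024,0,0,0,0,0,0],[0.032,0,0,0,0,0,0],[0.04,0,0,0,0,0,0],[0.048,0,0,0,0,0,0],[0.056,0,0,0,0,0,0],[0.064,0,0,0,0,0,0],[0.072,0,0,0,0,0,0],[0.076,0,0,0,0,0,0]],
  ],
)

```text
time_s: 19.4
eef_pos: [0.5691, -0.0586, 0.1142]
tcp_rot: [-3.139, -0.129, 0.0]
wrist_force: [-2.5, -0.2, -1.1]
gripper_width: -0.0004
```

Emit:
play_rows(
  increments=[
    [[0.004,0,0,0,0,0,0],[0.006,0,0,0,0,0,0],[0.008,0,0,0,0,0,0]],
  ],
)

```text
time_s: 19.7
eef_pos: [0.5728, -0.0583, 0.1143]
tcp_rot: [-3.139, -0.129, 0.0]
wrist_force: [-2.3, 0.3, -0.5]
gripper_width: -0.0
```

Emit:
play_rows(
  increments=[
    [[0.002,0,0,0,0,0,0],[0.004,0,0,0,0,0,0]],
  ],
)

```text
time_s: 19.9
eef_pos: [0.5746, -0.0581, 0.1142]
tcp_rot: [-3.139, -0.129, 0.001]
wrist_force: [-4.8, 0.9, -1.3]
gripper_width: 0.0001
```

Emit:
play_rows(
  increments=[
    [[0.001,0,0,0,0,0,0],[0.002,0,0,0,0,0,0],[0.002,0,0,0,0,0,0]],
  ],
)

```text
time_s: 20.2
eef_pos: [0.5752, -0.058, 0.1141]
tcp_rot: [-3.139, -0.129, 0.002]
wrist_force: [-5.5, -0.4, 0.2]
gripper_width: 0.0001
```

The push force has risen to about 5.5 N and the tool is barely advancing, so the lever is on its stop. Backing off, lifting and checking.

Emit:
play_rows(
  increments=[
    [[-0.01,0,0,0,0,0,0],[-0.05,0,0,0,0,0,0],[-0.1,0,0,0,0,0,0],[-0.14,0,0,0,0,0,0],[-0.14,0,-0.1,0,0,0,0],[-0.14,0,-0.2,0,0,0,0],[-0.14,0,-0.27,0,0,0,0],[-0.06,-0.17,-0.27,0,0,0,0],[-0.03,-0.17,-0.27,0,0,0,1],[-0.03,-0.17,-0.27,0,0,0,1],[-0.03,-0.17,-0.27,0,0,0,1],[-0.03,-0.17,-0.27,0,0,0,1]],
  ],
)

```text
time_s: 21.4
eef_pos: [0.5535, 0.0249, 0.2492]
tcp_rot: [3.139, 0.129, -0.0]
wrist_force: [0.9, -0.8, -0.9]
gripper_width: 0.0582
```

```bash
python3 - <<'E'
from h import *
s=get_state();p=vision.snapshot("wrist");print(s["eef_pos"],s["tcp_rot"],s["wrist_force"])
cv2.imwrite("pics/w7.png",cv2.resize(p["pixels"][:,:,::-1],(800,600),interpolation=cv2.INTER_CUBIC))
c=cam(p,s)
for a in (1.05,1.2):
    l=a-.6;X=np.array([.566,-.059,.064])+.055*np.array([np.sin(l)*.9966,np.sin(l)*.0819,np.cos(l)]);print(a,proj(c,X)/.7)
h=np.array([.566,-.059,.064]);print("hinge",proj(c,h)/.7)
t=vision.snapshot("top");cv2.imwrite("pics/top1.png",t["pixels"][:,:,::-1])
E
```

```text
[0.55347486 0.02491014 0.24917009] [ 3.13876239e+00  1.28684567e-01 -1.92069666e-04] [ 0.8650124  -0.83663152 -0.85353905]
1.05 [554.26574    232.43788717]
1.2 [553.29580966 217.90845554]
hinge [527.41234913 253.11708227]
```

View pics/w7.png

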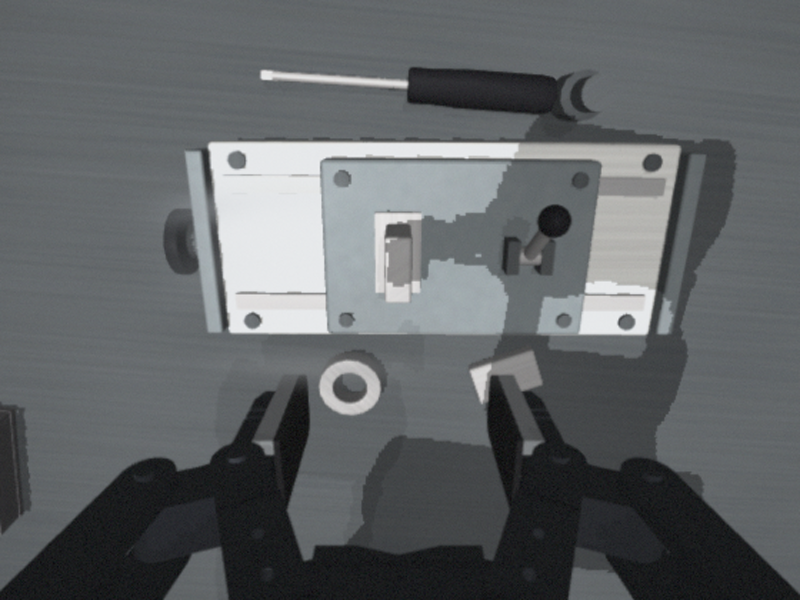

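The ball is at (554,221). The prediction for the full 1.2 rad is (553,218), and the hinge shows the same ~4 px offset, so the lever is fully over. One sub-pixel check of the carriage against the bed before handing in.

```bash
python3 - <<'E'
import pickle,cv2,numpy as np
from h import *
a=pickle.load(open("w1.pkl","rb"))[1]["pixels"]
s=get_state();b=vision.snapshot("wrist")["pixels"]
g=lambda i:cv2.cvtColor(np.ascontiguousarray(i),cv2.COLOR_RGB2GRAY)
def sh(u,v,r=9):
    T=cv2.resize(g(a[v-r:v+r+1,u-r:u+r+1]),None,fx=8,fy=8,interpolation=cv2.INTER_CUBIC)
    S=cv2.resize(g(b[v-r-6:v+r+7,u-r-6:u+r+7]),None,fx=8,fy=8,interpolation=cv2.INTER_CUBIC)
    _,m,_,l=cv2.minMaxLoc(cv2.matchTemplate(S,T,cv2.TM_CCOEFF_NORMED));return (l[0]-48)/8,(l[1]-48)/8,round(m,3)
for n,u,v in [("bedL",167,113),("bedL2",178,226),("bedR",457,115),("bedR2",439,226),("carL",241,127),("carR",406,128),("carL2",243,225)]:print(n,sh(u,v))
E
```

```text
bedL (-1.625, -2.125, 0.995)
bedL2 (-1.375, -1.5, 0.992)
bedR (-0.375, -2.375, 0.997)
bedR2 (-0.125, -1.75, 0.995)
carL (-1.25, -2.5, 0.978)
carR (-0.375, -2.375, 0.988)
carL2 (-0.875, -1.625, 0.948)
```

View pics/top1.png

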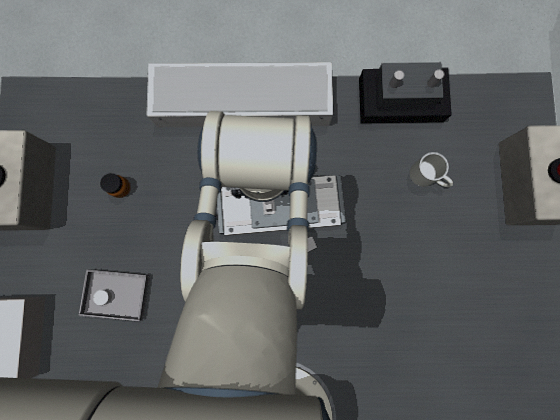

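```bash
python3 -c "
from workcell import workorder,get_state
print(workorder.hand_in());s=get_state();print(s['time_s'],s['wrist_force'])"
```

```text
the job is handed in; nothing more can be done
None
the job is handed in; nothing more can be done
```

The carriage is set in the middle of its free play, the clamp lever is fully over, and the job is handed in at about 21.5 s of the 51 s allowed. The hand-in gives no verdict, so this rests on my own checks.

**Finding the middle:** I gripped the block and slid the carriage left until the push reached 7.1 N, with the tool at y = 40.9 mm. I then slid it right until the push reached 6.7 N, at y = 11.1 mm. Taking off about 2 N of friction, the dog resisted with roughly 5 N on each side. That puts the free play at about 27 mm with its middle at y = 25.9 mm, and I let go there.

**Lever:** I pushed the ball over with closed fingers until the force rose from about 2.5 N to 5.5 N at the stop, then backed away and lifted clear.

**Last checks:**
- **Lever angle:** the wrist picture shows the ball where a fully thrown lever (1.2 rad) should be, once a 4-pixel offset also seen at the hinge is allowed for.
- **Carriage position:** it moved less than about 0.5 mm on release. Compared with the bed screws in the wrist pictures from before gripping and at the end, it is within about 0.5 mm of where it should be.
- **Other things on the table:** those I could see looked unmoved by eye. The probe was only partly in view, and I did not measure any of them.
- **Robot:** it was clear of everything at the end, 0.25 m up.

No check failed or disagreed.

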